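# Take the battery pack out of a bench unit

### The arm

A 6-joint arm with a two-finger parallel gripper is mounted at the origin on the work surface. World frame = base frame: x ahead of the robot, y to its left, z up, the work surface at z = 0. Lengths are in m, angles in rad, forces in N, time in s.
With the tool pointing down it reaches from about 0.35 to 0.85 m from the base axis. Payload 8.1 kg.
Tool frame: the origin (TCP) lies at the very end of the fingers, on their centre line; the grasp point (between the pads) lies 19 mm behind it (manip.hold_point_z is the distance from the TCP to the grasp point, in m); z points along the fingers, y is the line along which they close (so a half turn about z gives the same grasp; the last joint's range is limited). The gripper opens to 85 mm and grips with 20 to 120 N. Pads are 22 mm wide; open, the fingers measure 114 mm over their backs; the gripper's body (76 mm by 85 mm) begins 54 mm behind the grasp point. The pads swing forward as they close: fully open they stand 13 mm farther back than shut.
Start: joints at [1.115, 0.13, 1.488, -0, 1.523, -0.085], TCP at [0.217, 0.559, 0.231] pointing down, gripper open.
Joint ranges: [-2.96, 2.96], [-0.89, 2.26], [0.02, 2.5], [-1.34, 4.48], [0, 2.73], [-2.66, 2.66]. Speed limits (rad/s): [2.39, 2.39, 2.79, 3.14, 3.14, 3.14].

### API

Orientations are given as a unit quaternion [x, y, z, w].
In Python, from plant import manip, eyes, sign_off gives the robot as it stands.
- The arm moves only by the tool arm_command, never from a script. Its argument "steps" is a list of rows, each a list of 3 entries, a list of its own where there are three numbers: the closure, from 0 (fully open) to 1 (shut), then the shift along the tool's x, y, z in cm, then the turn, a rotation vector about the tool's x, y, z in rad. In form: [[hand, [tx, ty, tz], [ax, ay, az]], ...]. A call has 1 to 12 rows; each row shifts and turns the commanded pose from where the row before left it, along the tool's axes as they then stand; what a row does not reach is not made up. A row lasts 1/8 s, in which the tool goes at most 62.5 mm and 10.7 degrees, less where a joint would pass 70% of its speed; a pose out of reach is approached as far as the arm can. A call is refused whole if a number of a shift passes 6.25 or a number of a turn 0.188, either way. A call with a gripper value outside its range is refused whole. The fingers move at their own pace and stop on an object; "grip_force" is the grip in N (left out, the last holds). Time passes only in rows, so rows that do not move let the fingers close. It gives the time, the measured TCP pose, the force, the opening and the grip force at its end, in the units of the state.
- manip.sense(): the state, without advancing time (a new reading comes with each control period).
- eyes.camera(name): name is "side" or "top" or "wrist"; returns the picture (384x512x3 uint8, red, green, blue); there is no depth.
- eyes.get_calibration(name): a dict with "vertical_fov" (degrees; the focal length in pixels is half the picture's height over the tangent of half this angle, whatever the lens; pixels are square), "cx", "cy" (the principal point, pixels), "k1" (the pictures are not rectified: a ray, as slopes to the right and down, at radius r is drawn at 1 + k1 r^2 times it, then the intrinsics apply), "origin" and "orientation" of the camera in the world. Camera axes: x right, y down, z forward; pixel columns grow to the right and rows downward; lengths in m; the calibration is good to about 2 mm. A picture is of the moment at which its call begins: read the wrist's pose just before it. get_calibration takes no time and is no camera call; for the wrist camera it gives the pose at the moment of the call.
- sign_off(): hands the job in; it is judged then, once.
The state is a dict: "clock": time; "qpos": joint angles; "joint_vel": joint speeds; "effort": joint torques, N m; "eef_pos": TCP position; "tool_rot": TCP orientation; "force": force on the tool from outside, world axes, zero at the start; "moment": the same for the moment, N m; "grip_width": finger opening in m; "finger_force": force on a finger pad.
Only numpy, scipy, OpenCV 4.12 (cv2) and the standard library are available. Lean on these libraries where they do the work, as an engineer would, in place of code of your own. Each camera call takes 0.05 s, during which the arm holds its last target. There are 200 camera calls.

### The job

Open the battery bay of the portable bench unit: press the latch tab down and, keeping it pressed, slide the cover along its rails until it is fully open. Then lift the battery pack out of the bay and lay it flat in the steel tray, letting go only once it is down at the tray's floor. Leave the solder spool, the loudspeaker and the screwdriver where they are.

Things in the scene. Friction and masses are not known exactly. Their poses are not given: they have to be found in the camera images.
- unit: Portable bench unit, off-white box 230 x 140 x 70 mm (x, y, z), dark front panel at its +x end; fixed to the bench. Origin: centre of its underside. The grey battery cover lies in its top between two side rails along x (rail tops at z = 70 mm) and opens towards the unit's +x. The battery bay is below the cover in the -x half; the -x wall is 56 mm high.
- cover (a joint): How far the cover has slid open along the unit's +x: 0 closed, 0.100 m fully open (end stop). It moves with about 2 N of friction and some damping. While the tab is up it is locked after 1 mm.
- tab (a joint): How far the latch tab is pressed down: 0 up, 0.007 m fully down. Sprung: 3 N to start, about 9 N fully down. Pressed by 5 mm or more it clears the catches and the cover can slide; its cross bar then runs under the rail lips, which keep it down until the cover is about 95 mm open, where it springs up.
- tab_pad (a point): Middle of the flat thumb pad on top of the black latch tab, at the cover's -x end; moves with cover and tab; 80 mm above the bench at first. The flat is 36 mm long in the unit's x and 56 mm wide in y. At its +x end stands a ridge to push against, across the pad, 8 mm thick in x, 56 mm wide, 12 mm higher than the flat.
- pack: Battery pack, a black and metal block 64 x 36 x 36 mm (x, y, z), 0.11 to 0.21 kg, loose on the floor of the bay under the cover, its long side roughly along the unit's x, with at least 3 mm free at its ends and 35 mm at each side. Origin: centre of its underside.
- pack_center (a point): Centre of the battery pack, 18 mm above its underside; axes as the pack's (x is the long one).
- tray: Open shallow steel tray, 150 x 180 x 25 mm outside (x, y, z), walls and floor 4 mm thick, fixed to the bench. Origin: centre of its underside. It stands to the other side of the robot's centre line from the unit.
- spool: Bystander: aluminium solder spool standing upright, 64 mm in diameter, 52 mm high. Origin: centre of its underside.
- speaker: Bystander: round loudspeaker lying flat, steel rim and black cone facing up, 70 mm in diameter, 19 mm high. Origin: centre of its underside.
- driver: Bystander: screwdriver lying on the bench, 170 mm long, 26 mm thick, black handle. Origin: under the middle of its length; it lies along its x.
- iron_stand: Soldering iron stand, fixed to the bench: black base 100 x 70 x 25 mm with the iron rising in a wire coil to about 200 mm. Origin: centre of its underside.
- bay (a point): Centre of the floor of the battery bay, 15 mm above the bench; axes as the unit's. Inside, the bay is 90 mm in x and 124 mm in y, and its mouth between the rail lips is 112 mm wide in y.
There are look-alikes about, which are no part of the job. What is meant by the tray is not black, and is the larger of those in its own colour.

How it is judged:
By the outcome, as a careful person would: the job done as asked, in the order asked, and still so for the second after the job is handed in, with the robot touching nothing.
It also fails if it takes over 59 s, if anything falls off the work surface, if the arm or the gripper's body presses on something with over 40 N, if the wrist force passes 120 N, or if a joint passes its speed limit or range.

## Working session

There is one attempt and no reset: what is moved stays moved. The work goes in short steps, Python scripts to look and compute and a tool call to move; the robot and the scene stay as the last step left them, time stands still between calls to the robot, and variables do not carry over. Pictures are saved under pics/ and viewed, at most 10 in all, crops included, and the job is handed in when it is done.

Besides the shell and the picture viewer there is one more tool, called after "Call:" by a JSON object that holds its "api" and its "payload". arm_command: Moves the arm, as the interface text tells. Its arguments: {"type":"object","properties":{"steps":{"type":"array"},"grip_force":{"type":"number"}},"required":["steps"]}

```bash
mkdir -p pics
cat > h.py <<'E'
import numpy as np, cv2
from scipy.spatial.transform import Rotation as R
from plant import manip, eyes
def K(c):
    f=192/np.tan(np.radians(c["vertical_fov"])/2); return f
def snap(n,fn):
    c=eyes.get_calibration(n); im=eyes.camera(n); cv2.imwrite(fn,im[:,:,::-1]); return c,im
def ray(c,px):
    f=K(c); d=(np.atleast_2d(px).astype(float)-[c["cx"],c["cy"]])/f
    u=d.copy()
    for _ in range(30): u=d/(1+c["k1"]*(u**2).sum(1,keepdims=True))
    v=np.c_[u,np.ones(len(u))]; return R.from_quat(c["orientation"]).apply(v)
def at_z(c,px,z):
    v=ray(c,px); o=np.array(c["origin"]); return o+v*((z-o[2])/v[:,2])[:,None]
def proj(c,P):
    p=R.from_quat(c["orientation"]).inv().apply(np.atleast_2d(P)-np.array(c["origin"])); u=p[:,:2]/p[:,2:]
    u=u*(1+c["k1"]*(u**2).sum(1,keepdims=True)); return u*K(c)+[c["cx"],c["cy"]]
E
python3 - <<'E'
from h import *
import json
cs={}
ims=[]
for n in("top","side"):
    c,im=snap(n,f"pics/{n}0.png"); print(n,{k:np.round(v,4).tolist() for k,v in c.items() if not isinstance(v,str)})
    cv2.imwrite(f"pics/{n}0b.png",cv2.resize(im[:,:,::-1],(800,600),interpolation=cv2.INTER_CUBIC))
    cs[n]={k:np.array(v).tolist() for k,v in c.items()}
json.dump(cs,open("cal.json","w"))
print(manip.sense(), manip.hold_point_z)
E
```

```text
top {'vertical_fov': 44.2215, 'cx': 246.5581, 'cy': 197.7062, 'k1': -0.0438, 'origin': [0.2554, -0.0266, 1.5763], 'orientation': [-0.6993, 0.7101, -0.0514, 0.0646]}
side {'vertical_fov': 42.5141, 'cx': 257.2429, 'cy': 202.4982, 'k1': -0.0174, 'origin': [-0.0455, -1.1094, 1.2127], 'orientation': [0.8896, -0.21, 0.0956, -0.3942]}
{'clock': 0.1, 'qpos': array([ 1.11461139e+00,  1.31113600e-01,  1.48918224e+00,  9.35960308e-07,
        1.52299050e+00, -8.53862641e-02]), 'joint_vel': array([-0.00069669, -0.00121097, -0.00246726,  0.00035975,  0.000894  ,
       -0.0023318 ]), 'effort': array([ 9.02370375e-04, -5.70957184e+01, -5.01937830e+01, -2.92419772e-04,
        8.14951491e-03,  1.14948948e-04]), 'eef_pos': array([0.21716707, 0.55878567, 0.23032611]), 'tool_rot': array([ 1.84338996e-01,  9.82862359e-01, -8.15860748e-04, -2.26971386e-04]), 'force': array([0.54291094, 0.69413419, 0.01992815]), 'moment': array([-0.02827096, -0.04711096, -0.02293106]), 'finger_force': 0.0, 'grip_width': 0.08568262665306241} 0.0187
```

View pics/top0b.png

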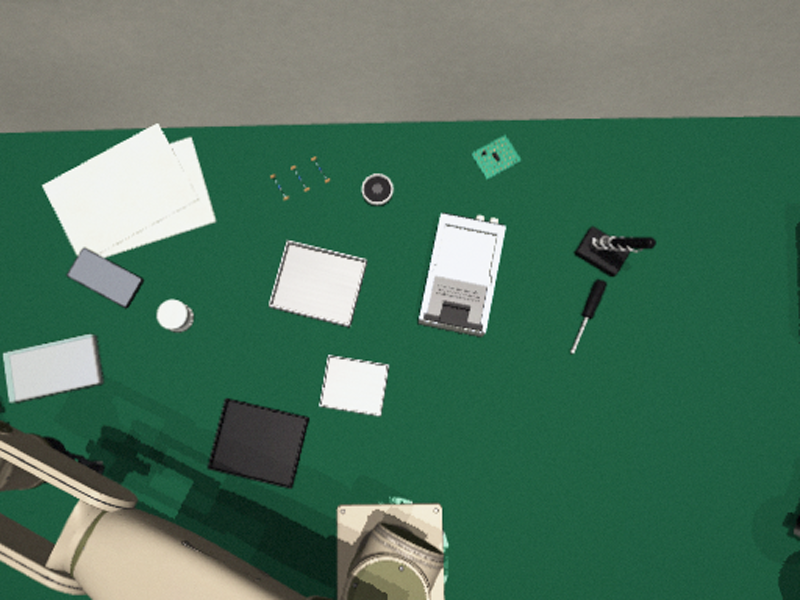

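View pics/side0b.png

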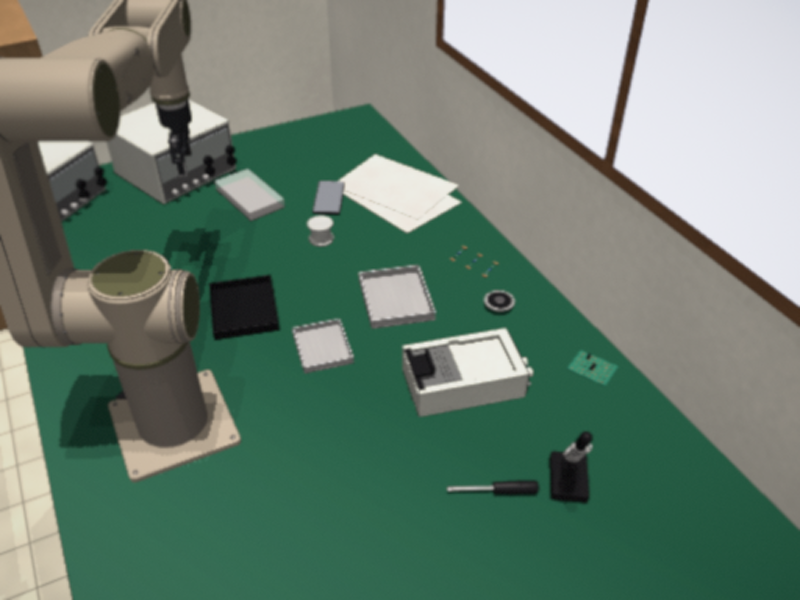

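Three trays are in the 800x600 top view: a black one at (258,443), a small light one at (355,385) and a larger light one at (318,283). The larger light one fits, since it is not black and is the larger of its colour. Next is an enlarged crop to confirm it and measure the unit.

Run:
```python
import cv2
im=cv2.imread("pics/top0.png")
cv2.imwrite("pics/crop1.png",cv2.resize(im[130:250,168:328],(800,600),interpolation=cv2.INTER_CUBIC))
```

```text
(no output)
```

View pics/crop1.png

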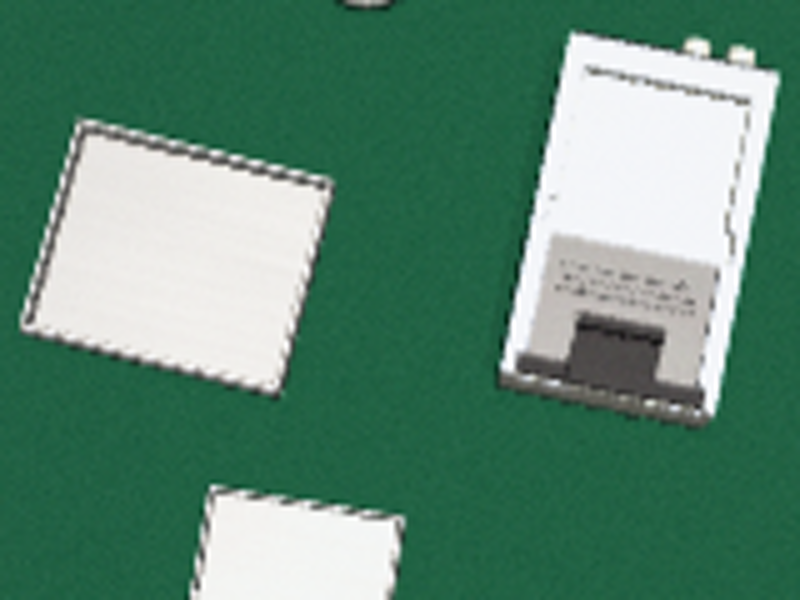

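The crop confirms the larger light steel tray, with rim corners at (80,120), (332,180), (281,395) and (22,328). The unit's top corners are at (572,33), (778,72), (712,415) and (503,375). The tab's ridge is at about (620,325) and its pad at about (612,357).

```bash
cat >> h.py <<'E'
def fitrect(P,L):  # L local corners, returns x,y,yaw
    P=P[:,:2];Lc=L-L.mean(0);Pc=P-P.mean(0)
    a=np.arctan2((Lc[:,0]*Pc[:,1]-Lc[:,1]*Pc[:,0]).sum(),(Lc*Pc).sum())
    Rm=np.array([[np.cos(a),-np.sin(a)],[np.sin(a),np.cos(a)]])
    t=P.mean(0)-Rm@L.mean(0); return t,a,np.round(1000*(P-(L@Rm.T+t)),1)
E
python3 - <<'E'
from h import *
import json
c=json.load(open("cal.json"))["top"]
f=lambda p:(np.array(p)+.5)/5-.5+[168,130]
T=at_z(c,f([(80,120),(332,180),(281,395),(22,328)]),.025)
U=at_z(c,f([(572,33),(778,72),(712,415),(503,375)]),.07)
g=lambda a,b:np.array([(a,b),(a,-b),(-a,-b),(-a,b)])/2
print("tray",fitrect(T,g(.15,.18)),np.linalg.norm(np.diff(T,axis=0),axis=1))
t,a,r=fitrect(U,g(.23,.14));print("unit",t,a,r,np.linalg.norm(np.diff(U,axis=0),axis=1))
Q=at_z(c,f([(577,325),(663,342),(655,392),(568,377)]),.08)[:,:2]
Rm=np.array([[np.cos(a),-np.sin(a)],[np.sin(a),np.cos(a)]])
print("pad in unit",np.round((Q-t)@Rm,4))
q=at_z(c,f([(585,313),(665,328)]),.092)[:,:2];print("ridge top far edge in unit",(q-t)@Rm)
E
```

```text
tray (array([0.57370793, 0.14505717]), np.float64(-0.25752555629173324), array([[-0.9, -0.8],
       [-0. ,  2.5],
       [-0.7, -0.5],
       [ 1.6, -1.3]])) [0.17660792 0.14989467 0.17982102]
unit [ 0.58121205 -0.16182118] -0.2181445837437036 [[ 0.6 -1.6]
 [ 1.9  0.4]
 [-0.2  2.2]
 [-2.3 -1. ]] [0.13777462 0.23240216 0.13645517]
pad in unit [[-0.0772  0.0283]
 [-0.0771 -0.0277]
 [-0.1099 -0.0287]
 [-0.1115  0.0275]]
ridge top far edge in unit [[-0.07076702  0.02508934]
 [-0.07012675 -0.02659628]]
```

```bash
cat >> h.py <<'E'
UT=np.array([.5812,-.1618]);UA=-.218;TT=np.array([.5737,.1451]);TA=-.2575
def uw(x,y,t=UT,a=UA): return t+np.array([x*np.cos(a)-y*np.sin(a),x*np.sin(a)+y*np.cos(a)])
def rows(goal,a,hand,step=.045):
    """rows from the measured pose to TCP goal, tool down with tool y along unit-like yaw a's y"""
    s=manip.sense(); p=np.array(s["eef_pos"]); q=R.from_quat(s["tool_rot"])
    G=R.from_matrix(np.array([[-np.cos(a),-np.sin(a),0],[-np.sin(a),np.cos(a),0],[0,0,-1]]).T)
    w=(q.inv()*G).as_rotvec(); d=np.array(goal)-p
    n=int(np.ceil(max(np.linalg.norm(d)/step,np.linalg.norm(w)/.15,1)))
    out=[]
    for i in range(n):
        t=np.round(q.inv().apply(d/n)*100,2); r=np.round(w/n,3); q=q*R.from_rotvec(r)
        out.append([hand,t.tolist(),r.tolist()])
    print("now",np.round(p,4),np.round(s["force"],1),"w",round(s["grip_width"],4),"t",s["clock"]); print(str(out).replace(" ",""))
E
python3 - <<'E'
from h import *
rows([*uw(-.091,0),.17],UA,1)
E
```

```text
now [0.2172 0.5588 0.2303] [0.5 0.7 0. ] w 0.0857 t 0.1
[[1,[-3.0,-3.26,0.36],[-0.0,-0.0,-0.009]],[1,[-2.97,-3.28,0.36],[-0.0,-0.0,-0.009]],[1,[-2.94,-3.31,0.36],[-0.0,-0.0,-0.009]],[1,[-2.91,-3.34,0.36],[-0.0,-0.0,-0.009]],[1,[-2.88,-3.36,0.36],[-0.0,-0.0,-0.009]],[1,[-2.85,-3.39,0.36],[-0.0,-0.0,-0.009]],[1,[-2.82,-3.41,0.36],[-0.0,-0.0,-0.009]],[1,[-2.79,-3.44,0.36],[-0.0,-0.0,-0.009]],[1,[-2.76,-3.46,0.36],[-0.0,-0.0,-0.009]],[1,[-2.73,-3.49,0.36],[-0.0,-0.0,-0.009]],[1,[-2.7,-3.51,0.36],[-0.0,-0.0,-0.009]],[1,[-2.67,-3.54,0.36],[-0.0,-0.0,-0.009]],[1,[-2.63,-3.56,0.36],[-0.0,-0.0,-0.009]],[1,[-2.6,-3.58,0.36],[-0.0,-0.0,-0.009]],[1,[-2.57,-3.61,0.36],[-0.0,-0.0,-0.009]],[1,[-2.54,-3.63,0.36],[-0.0,-0.0,-0.009]],[1,[-2.5,-3.65,0.36],[-0.0,-0.0,-0.009]]]
```

Call:
{"api": "arm_command", "payload": {"steps": [[1, [-3.0, -3.3, 0.3], [0, 0, -0.01]], [1, [-3.0, -3.3, 0.3], [0, 0, -0.01]], [1, [-2.9, -3.3, 0.3], [0, 0, -0.01]], [1, [-2.9, -3.3, 0.3], [0, 0, -0.01]], [1, [-2.9, -3.4, 0.3], [0, 0, -0.01]], [1, [-2.8, -3.4, 0.3], [0, 0, -0.01]], [1, [-2.8, -3.4, 0.3], [0, 0, -0.01]], [1, [-2.8, -3.4, 0.3], [0, 0, -0.01]], [1, [-2.8, -3.5, 0.3], [0, 0, -0.01]], [1, [-2.7, -3.5, 0.3], [0, 0, -0.01]], [1, [-2.7, -3.5, 0.3], [0, 0, -0.01]], [1, [-2.7, -3.5, 0.3], [0, 0, -0.01]]], "grip_force": 30}}

```text
clock: 1.6
eef_pos: [0.414, 0.0642, 0.195]
tool_rot: [0.125, 0.992, 0.0, -0.0]
force: [0.3, 0.4, 0.6]
grip_width: -0.0003
finger_force: 0.0
```

Run:
```python
from h import *
rows([*uw(-.091,0),.17],UA,1)
```

```text
now [0.414  0.0642 0.195 ] [0.3 0.4 0.6] w -0.0003 t 1.6
[[1,[-2.54,-3.61,0.5],[0.0,-0.0,-0.007]],[1,[-2.52,-3.63,0.5],[0.0,-0.0,-0.007]],[1,[-2.49,-3.64,0.5],[0.0,-0.0,-0.007]],[1,[-2.46,-3.66,0.5],[0.0,-0.0,-0.007]],[1,[-2.44,-3.68,0.5],[0.0,-0.0,-0.007]]]
```

Call:
{"api": "arm_command", "payload": {"steps": [[1, [-2.4, -3.5, 0.5], [0, 0, -0.007]], [1, [-2.4, -3.5, 0.5], [0, 0, -0.007]], [1, [-2.4, -3.5, 0.5], [0, 0, -0.007]], [1, [-2.4, -3.5, 0.5], [0, 0, -0.007]], [1, [-2.4, -3.6, 0.5], [0, 0, -0.007]], [1, [0, 0, 0], [0, 0, 0]], [1, [0, 0, 0], [0, 0, 0]]]}}

```text
clock: 2.48
eef_pos: [0.4888, -0.1333, 0.1698]
tool_rot: [0.108, 0.994, 0.0, -0.001]
force: [-0.4, 0.6, 0.8]
grip_width: -0.0004
finger_force: 0.0
```

Run:
```python
from h import *
import json
rows([*uw(-.091,0),.17],UA,1)
c,im=snap("wrist","pics/w1.png")
json.dump({k:np.array(v).tolist() for k,v in c.items()},open("calw1.json","w"))
for z,p in((.08,[(-.077,.028),(-.077,-.028),(-.113,-.028),(-.113,.028)]),(.07,[(.115,.07),(.115,-.07),(-.115,-.07),(-.115,.07)])):
    print(proj(c,[[*uw(*q),z] for q in p]).round())
```

```text
now [ 0.4888 -0.1333  0.1698] [-0.4  0.6  0.8] w -0.0004 t 2.475
[[1,[-0.53,-0.79,-0.02],[0.001,-0.001,0.002]]]
[[283. 224.]
 [207. 224.]
 [205. 176.]
 [284. 176.]]
[[321. 412.]
 [172. 411.]
 [150. 170.]
 [340. 171.]]
```

View pics/w1.png

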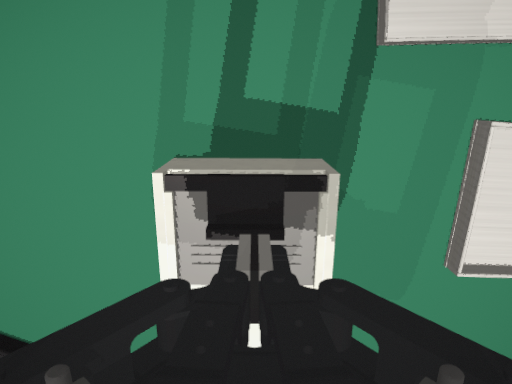

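The wrist view shows the tab's pad at columns 207-284 and rows 175-224, within a pixel or two of my projection, so the unit's pose is good. I'll descend to the pad.

Call:
{"api": "arm_command", "payload": {"steps": [[1, [-0.5, -0.8, 2.5], [0, 0, 0.002]], [1, [0, 0, 2.5], [0, 0, 0]], [1, [0, 0, 2.5], [0, 0, 0]], [1, [0, 0, 0.8], [0, 0, 0]], [1, [0, 0, 0.3], [0, 0, 0]], [1, [0, 0, 0], [0, 0, 0]]]}}

```text
clock: 3.28
eef_pos: [0.4931, -0.1424, 0.0853]
tool_rot: [0.108, 0.994, -0.0, 0.001]
force: [0.1, 0.2, 0.3]
grip_width: -0.0
finger_force: 0.0
```

Run:
```python
from h import *
rows([*uw(-.091,0),.0735],UA,1)
```

```text
now [ 0.4931 -0.1424  0.0853] [0.1 0.2 0.3] w -0.0 t 3.275
[[1,[0.08,0.02,1.18],[-0.0,0.001,0.001]]]
```

Call:
{"api": "arm_command", "payload": {"steps": [[1, [0, 0, 0.3], [0, 0, 0]], [1, [0, 0, 0.2], [0, 0, 0]], [1, [0, 0, 0.2], [0, 0, 0]], [1, [0, 0, 0.2], [0, 0, 0]], [1, [0, 0, 0.2], [0, 0, 0]], [1, [0, 0, 0], [0, 0, 0]]]}}

```text
clock: 4.03
eef_pos: [0.4929, -0.1427, 0.0739]
tool_rot: [0.109, 0.994, -0.0, 0.0]
force: [-1.1, 0.4, 7.9]
grip_width: 0.0005
finger_force: 3.7
```

Call:
{"api": "arm_command", "payload": {"steps": [[1, [0, 0, 0.12], [0, 0, 0]], [1, [-0.4, 0, 0], [0, 0, 0]], [1, [-0.6, 0, 0], [0, 0, 0]], [1, [-0.6, 0, 0], [0, 0, 0]], [1, [0, 0, 0], [0, 0, 0]]]}}

```text
clock: 4.65
eef_pos: [0.5094, -0.1464, 0.0732]
tool_rot: [0.109, 0.994, -0.0, 0.001]
force: [0.9, -0.1, 7.6]
grip_width: -0.0004
finger_force: 3.9
```

Call:
{"api": "arm_command", "payload": {"steps": [[1, [-1, 0, 0], [0, 0, 0]], [1, [-1, 0, 0], [0, 0, 0]], [1, [-1, 0, 0], [0, 0, 0]], [1, [-1, 0, 0], [0, 0, 0]], [1, [-1, 0, 0], [0, 0, 0]], [1, [-1, 0, 0], [0, 0, 0]], [1, [-1, 0, 0], [0, 0, 0]], [1, [0, 0, 0], [0, 0, 0]]]}}

```text
clock: 5.65
eef_pos: [0.5782, -0.1618, 0.0735]
tool_rot: [0.109, 0.994, -0.0, 0.002]
force: [0.7, -1.0, 8.1]
grip_width: -0.0003
finger_force: 3.8
```

Run:
```python
from h import *
rows([*uw(.010,0),.0732],UA,1)
c,im=snap("wrist","pics/w2.png")
c,im=snap("top","pics/t2.png")
cv2.imwrite("pics/t2c.png",cv2.resize(im[130:220,258:338,::-1],(640,560),interpolation=cv2.INTER_CUBIC))
```

```text
now [ 0.5782 -0.1618  0.0735] [ 0.7 -1.   8.1] w -0.0003 t 5.65
[[1,[-1.29,0.07,0.03],[-0.001,0.003,0.0]]]
```

View pics/w2.png

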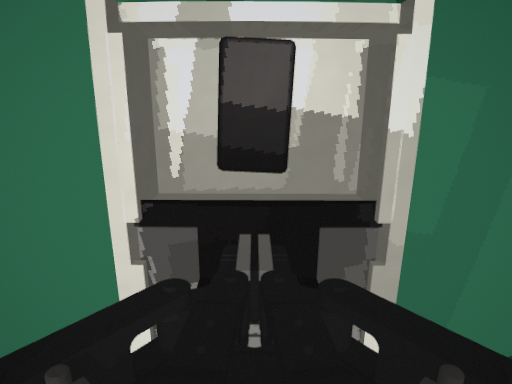

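The cover is sliding and the pack is visible with top corners at about (222,37), (296,41), (287,173) and (218,170). I'll push on to the end stop.

Call:
{"api": "arm_command", "payload": {"steps": [[1, [-0.6, 0, 0], [0, 0, 0]], [1, [-0.4, 0, 0], [0, 0, 0]], [1, [-0.2, 0, 0], [0, 0, 0]], [1, [-0.2, 0, 0], [0, 0, 0]], [1, [0, 0, 0], [0, 0, 0]]]}}

```text
clock: 6.38
eef_pos: [0.5906, -0.1646, 0.073]
tool_rot: [0.109, 0.994, -0.0, 0.001]
force: [-2.7, -0.4, 7.3]
grip_width: -0.0
finger_force: 4.0
```

Call:
{"api": "arm_command", "payload": {"steps": [[1, [-0.2, 0, 0], [0, 0, 0]], [1, [-0.2, 0, 0], [0, 0, 0]], [1, [0, 0, 0], [0, 0, 0]]]}}

```text
clock: 6.75
eef_pos: [0.5926, -0.1649, 0.0729]
tool_rot: [0.109, 0.994, 0.0, -0.002]
force: [-12.5, 2.9, 15.4]
grip_width: 0.0001
finger_force: 10.0
```

Call:
{"api": "arm_command", "payload": {"steps": [[1, [0.1, 0, -0.3], [0, 0, 0]], [1, [0.1, 0, -0.5], [0, 0, 0]], [1, [0, 0, -1.5], [0, 0, 0]], [0.35, [0, 0, -3], [0, 0, 0]], [0.35, [2, 0, -3], [0, 0, 0]], [0.35, [3, 0, -1], [0, 0, 0]], [0.35, [3, 0, 0], [0, 0, 0]], [0.35, [0, 0, 0], [0, 0, 0]], [0.35, [0, 0, 0], [0, 0, 0]]]}}

```text
clock: 7.88
eef_pos: [0.5145, -0.1474, 0.1656]
tool_rot: [0.109, 0.994, -0.0, 0.001]
force: [-0.2, 0.8, 0.2]
grip_width: 0.0555
finger_force: 0.0
```

Run:
```python
from h import *
import json
rows([*uw(-.066,0),.12],UA,.35)
c,im=snap("wrist","pics/w3.png")
json.dump({k:np.array(v).tolist() for k,v in c.items()},open("calw3.json","w"))
print(proj(c,[[*uw(*q),.08] for q in [(.023,.028),(.023,-.028),(-.013,-.028),(-.013,.028)]]).round())
```

```text
now [ 0.5145 -0.1474  0.1656] [-0.2  0.8  0.2] w 0.0555 t 7.875
[[0.35,[-0.11,0.02,2.28],[-0.0,0.001,0.0]],[0.35,[-0.11,0.02,2.28],[-0.0,0.001,0.0]]]
[[291. 311.]
 [220. 311.]
 [219. 270.]
 [293. 270.]]
```

View pics/w3.png

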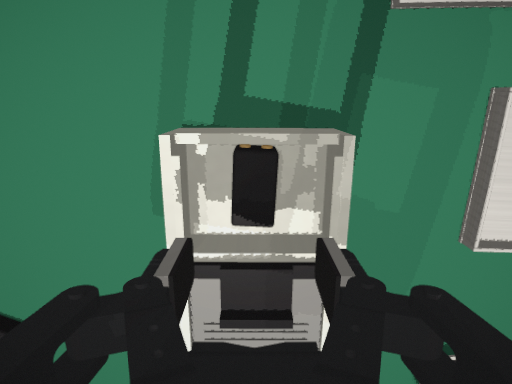

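The cover is at its end: the tab's ridge is at rows 311-327, where I projected it for 100 mm. The pack's top corners are at (234,148), (278,150), (275,226) and (232,224).

Run:
```python
from h import *
import json
c=json.load(open("calw3.json"))
P=at_z(c,[(275,226),(232,224),(234,148),(278,150)],.051)  # +x end first; image right = ?
g=np.array([(.032,.018),(.032,-.018),(-.032,-.018),(-.032,.018)])
t,a,r=fitrect(P,g); print(t,a,r,np.linalg.norm(np.diff(P,axis=0),axis=1))
d=t-UT; print("in unit",d@np.array([[np.cos(UA),-np.sin(UA)],[np.sin(UA),np.cos(UA)]]))
rows([*t,.075],a,.35); rows([*t,.020],a,.35)
```

```text
[ 0.51348848 -0.1476084 ] -0.25300340664854504 [[-0.7 -0.1]
 [-1.   0.8]
 [ 1.   0.8]
 [ 0.8 -1.5]] [0.03515513 0.06203841 0.03378349]
in unit [-0.06917825 -0.00078876]
now [ 0.5147 -0.1475  0.1655] [-0.2  0.5 -0.2] w 0.0557 t 7.925
[[0.35,[0.04,-0.01,3.02],[-0.0,0.0,0.012]],[0.35,[0.04,-0.01,3.02],[-0.0,0.0,0.012]],[0.35,[0.04,-0.01,3.02],[-0.0,0.0,0.012]]]
now [ 0.5147 -0.1475  0.1655] [-0.2  0.5 -0.2] w 0.0557 t 7.925
[[0.35,[0.03,-0.01,3.64],[-0.0,0.0,0.009]],[0.35,[0.03,-0.01,3.64],[-0.0,0.0,0.009]],[0.35,[0.03,-0.01,3.64],[-0.0,0.0,0.009]],[0.35,[0.03,-0.01,3.64],[-0.0,0.0,0.009]]]
```

Call:
{"api": "arm_command", "payload": {"steps": [[0.35, [0.1, 0, 3], [0, 0, 0.012]], [0.35, [0, 0, 3], [0, 0, 0.012]], [0.35, [0, 0, 3], [0, 0, 0.012]], [0.35, [0, 0, 2], [0, 0, 0]], [0.35, [0, 0, 1.5], [0, 0, 0]], [0.35, [0, 0, 1.2], [0, 0, 0]], [0.35, [0, 0, 0.7], [0, 0, 0]], [0.35, [0, 0, 0], [0, 0, 0]]]}}

```text
clock: 8.93
eef_pos: [0.5136, -0.1472, 0.0216]
tool_rot: [0.127, 0.992, -0.0, 0.0]
force: [0.6, -0.4, 0.6]
grip_width: 0.0557
finger_force: 0.0
```

Call:
{"api": "arm_command", "payload": {"steps": [[0.7, [0, 0, 0], [0, 0, 0]], [0.7, [0, 0, 0], [0, 0, 0]], [0.7, [0, 0, 0], [0, 0, 0]], [0.7, [0, 0, 0], [0, 0, 0]], [0.7, [0, 0, -0.5], [0, 0, 0]], [0.7, [0, 0, -1], [0, 0, 0]], [0.7, [0, 0, -1.5], [0, 0, 0]], [0.7, [0, 0, 0], [0, 0, 0]]], "grip_force": 40}}

```text
clock: 9.93
eef_pos: [0.5144, -0.1476, 0.0532]
tool_rot: [0.127, 0.992, -0.0, 0.002]
force: [0.5, -0.2, -1.8]
grip_width: 0.0354
finger_force: 40.4
```

Call:
{"api": "arm_command", "payload": {"steps": [[0.7, [0, 0, -2], [0, 0, 0]], [0.7, [0, 0, -3], [0, 0, 0]], [0.7, [0, 0, -3], [0, 0, 0]], [0.7, [0, 0, 0], [0, 0, 0]]]}}

```text
clock: 10.42
eef_pos: [0.515, -0.1478, 0.134]
tool_rot: [0.127, 0.992, -0.001, 0.003]
force: [0.9, -0.4, -1.7]
grip_width: 0.0353
finger_force: 40.5
```

Run:
```python
from h import *
rows([*TT,.12],TA,.7,.035)
```

```text
now [ 0.515  -0.1478  0.134 ] [ 0.9 -0.4 -1.7] w 0.0353 t 10.425
[[0.7,[0.19,3.31,0.15],[-0.0,0.001,0.0]],[0.7,[0.19,3.31,0.15],[-0.0,0.001,0.0]],[0.7,[0.19,3.31,0.15],[-0.0,0.001,0.0]],[0.7,[0.19,3.31,0.15],[-0.0,0.001,0.0]],[0.7,[0.19,3.31,0.15],[-0.0,0.001,0.0]],[0.7,[0.19,3.31,0.15],[-0.0,0.001,0.0]],[0.7,[0.19,3.31,0.15],[-0.0,0.001,0.0]],[0.7,[0.19,3.31,0.15],[-0.0,0.001,0.0]],[0.7,[0.19,3.31,0.15],[-0.0,0.001,0.0]]]
```

Call:
{"api": "arm_command", "payload": {"steps": [[0.7, [0.2, 2, 0], [0, 0, 0]], [0.7, [0.2, 3.3, 0], [0, 0, 0]], [0.7, [0.2, 3.5, 0], [0, 0, 0]], [0.7, [0.2, 3.5, 0], [0, 0, 0]], [0.7, [0.2, 3.5, 0], [0, 0, 0]], [0.7, [0.2, 3.5, 0], [0, 0, 0]], [0.7, [0.2, 3.5, 0], [0, 0, 0]], [0.7, [0.2, 3.3, 0], [0, 0, 0]], [0.7, [0.1, 2.2, 0], [0, 0, 0]], [0.7, [0, 1.4, 0], [0, 0, 0]], [0.7, [0, 0, 0], [0, 0, 0]], [0.7, [0, 0, 0], [0, 0, 0]]]}}

```text
clock: 11.92
eef_pos: [0.571, 0.1439, 0.1309]
tool_rot: [0.127, 0.992, -0.0, -0.0]
force: [-0.0, -0.4, -1.2]
grip_width: 0.0355
finger_force: 40.4
```

Run:
```python
from h import *
rows([*TT,.015],TA,.7,.035)
c,im=snap("wrist","pics/w4.png")
print(proj(c,[[*uw(*q,TT,TA),.025] for q in [(.075,.09),(.075,-.09),(-.075,-.09),(-.075,.09)]]).round())
```

```text
now [0.571  0.1439 0.1309] [-0.  -0.4 -1.2] w 0.0355 t 11.925
[[0.7,[-0.06,0.05,2.9],[-0.0,-0.0,0.001]],[0.7,[-0.06,0.05,2.9],[-0.0,-0.0,0.001]],[0.7,[-0.06,0.05,2.9],[-0.0,-0.0,0.001]],[0.7,[-0.06,0.05,2.9],[-0.0,-0.0,0.001]]]
[[365. 282.]
 [149. 282.]
 [133.  94.]
 [384.  95.]]
```

View pics/w4.png

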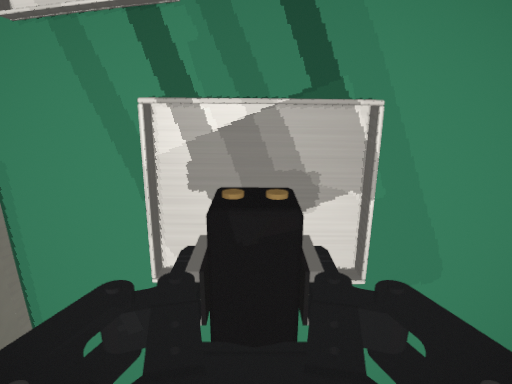

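The pack is gripped level above the tray, whose rim is at rows 100-282 and columns 139-383, within about 6 pixels of my projection. I'll lower it.

Call:
{"api": "arm_command", "payload": {"steps": [[0.7, [-0.1, 0.1, 2.5], [0, 0, 0]], [0.7, [-0.1, 0, 3], [0, 0, 0]], [0.7, [0, 0, 3], [0, 0, 0]], [0.7, [0, 0, 1.7], [0, 0, 0]], [0.7, [0, 0, 1], [0, 0, 0]], [0.7, [0, 0, 0.3], [0, 0, 0]], [0.7, [0, 0, 0], [0, 0, 0]]]}}

```text
clock: 12.85
eef_pos: [0.574, 0.1452, 0.0169]
tool_rot: [0.127, 0.992, 0.0, 0.001]
force: [-0.3, 0.8, -2.3]
grip_width: 0.0353
finger_force: 40.5
```

Call:
{"api": "arm_command", "payload": {"steps": [[0.7, [0, 0, 0.3], [0, 0, 0]], [0.7, [0, 0, 0.2], [0, 0, 0]], [0.7, [0, 0, 0.1], [0, 0, 0]], [0.7, [0, 0, 0], [0, 0, 0]]]}}

```text
clock: 13.35
eef_pos: [0.5735, 0.1453, 0.0107]
tool_rot: [0.127, 0.992, 0.0, 0.0]
force: [-1.5, 0.3, 4.4]
grip_width: 0.0351
finger_force: 41.1
```

The force has gone from -1.8 N to +4.4 N, so the pack is on the tray's floor. I'll release it and retreat.

Call:
{"api": "arm_command", "payload": {"steps": [[0.45, [0, 0, 0], [0, 0, 0]], [0.35, [0, 0, 0], [0, 0, 0]], [0.35, [0, 0, 0], [0, 0, 0]], [0.35, [0, 0, -0.5], [0, 0, 0]], [0.35, [0, 0, -1.5], [0, 0, 0]], [0.35, [0, 0, -3], [0, 0, 0]], [0.35, [0, 0, -4], [0, 0, 0]], [0.35, [0, 0, -4], [0, 0, 0]], [0.35, [4, 0, -2], [0, 0, 0]], [0.35, [5, 0, 0], [0, 0, 0]], [0.35, [5, 0, 0], [0, 0, 0]], [0.35, [0, 0, 0], [0, 0, 0]]]}}

```text
clock: 14.85
eef_pos: [0.435, 0.1811, 0.1607]
tool_rot: [0.126, 0.992, 0.0, -0.0]
force: [1.4, 1.1, 0.5]
grip_width: 0.0557
finger_force: 0.0
```

Run:
```python
from h import *
c,im=snap("top","pics/t5.png")
cv2.imwrite("pics/t5c.png",cv2.resize(im[90:270,90:330,::-1],(800,600),interpolation=cv2.INTER_CUBIC))
```

```text
(no output)
```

View pics/t5c.png

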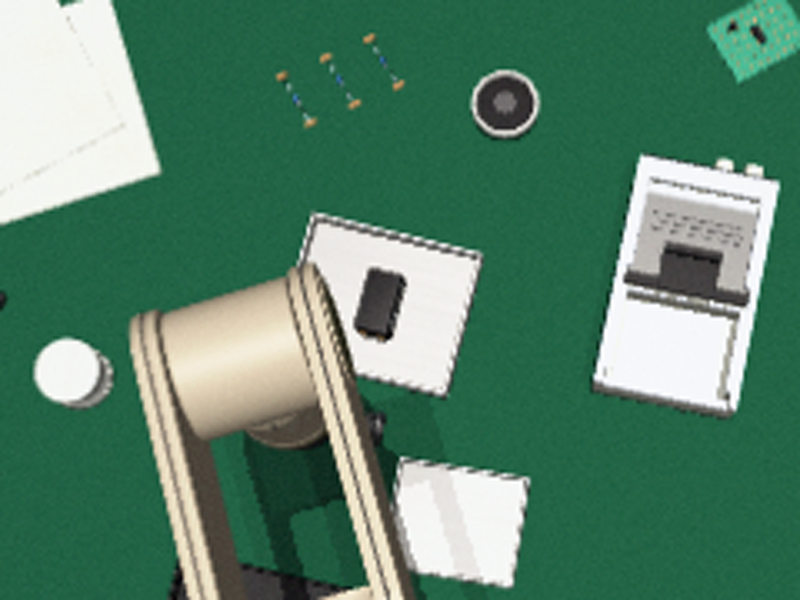

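The pack lies flat in the tray at (380,303), the cover is open with its ridge edge at about (692,245), and the bystanders are unmoved. One numeric check of the opening, then I'll hand in.

Run:
```python
from h import *
c=eyes.get_calibration("top")
q=at_z(c,(np.array([(667,241),(721,250)])+.5)/(10/3)-.5+[90,90],.092)[:,:2]-UT
o=(q@np.array([[np.cos(UA),-np.sin(UA)],[np.sin(UA),np.cos(UA)]]))[:,0].mean()+.0704; print("open",o)
if o>.095:
    from plant import sign_off; print(sign_off())
```

```text
open 0.10091365631623843
the job is handed in; nothing more can be done
None
```

I pressed the latch and slid the cover fully open (measured about 101 mm, against the 100 mm end stop). The battery pack is lying flat in the steel tray, released only after it touched the floor. The spool and loudspeaker look unmoved in the last picture, the screwdriver was out of its frame but nowhere near the arm's path, and I handed the job in at about 15 s.

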